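Bayonet anvil into the leather setting block

TASK

Take the bar-headed anvil (the die with the two lugs at its foot) from the wooden tray, push it down through the slots of the setting block's bayonet socket against the spring until its collar is flush with the block, and turn it a quarter turn clockwise seen from above. Finish while still gripping it there, pressed fully home and turned, because a colleague will then tighten the locking screw: if you let go, the spring lifts it. Leave the other two dies standing in the tray.

Things in the scene. Friction and masses are not known exactly. Their poses are not given: they have to be found in the camera images.
- anvil: Steel anvil, 67 mm tall, 0.2-0.37 kg, upright in the tray. Origin: centre of its foot; z up. Shank 24 mm diameter, 0-22 mm up; two lugs at the foot, 6 mm high, 9 mm wide, out to 18.5 mm along +x and -x; collar 48 mm diameter, 22-28 mm up; bar head 28-62 mm up, 40 mm along x (as the lugs), 26 mm across its flats along y (grip here); dome to 67 mm. Half-turn symmetric.
- anvil_collar (a point): Point on the anvil's axis at the underside of the collar, 22 mm above the foot.
- socket: Grey setting block with steel top, fixed: 110 x 110 mm, 60 mm tall, on a 140 mm square foot plate. Origin: centre of the underside; z up. Keyhole in the top: opening 24 mm along x by 27 mm along y, with two slots 13 mm wide reaching 21 mm from the centre along +x and -x; top plate 12 mm thick, hollow below. Locking screw (look only) on the -x face, 10 mm proud.
- socket_mouth (a point): Centre of the keyhole at the block's top, 60 mm above the table; x along the slots, z up. The anvil enters with its x along this x (either way). With the collar flush the lugs are 4 mm below the plate and turn clockwise from above to a stop at 90 to 97 degrees (anvil's x then along this y); anticlockwise is blocked by a stop.
- plunger (a joint): Spring plunger under the keyhole, its top 48 mm above the table when free. Value = how far it is pushed down, m: 0 free, 0.010 when the anvil's collar is flush. The anvil's foot meets it after 12 mm of insertion; pushing takes 5 N at first and 12 N when flush. Let go in the turned position, the anvil rises 4 mm (0.006).
- tray: Fixed shallow wooden tray, 130 x 280 mm, 18 mm tall, walls 6 mm thick, inner floor 6 mm above the table. Origin: centre of its underside. The three dies stand in a row along its y axis, 85 mm apart, in any order.
- round_die: Steel die, a plain round post 58 mm tall, 28 mm diameter below and 36 mm above, without lugs, standing in the tray. Origin: centre of its foot, z up. To be left standing.
- pin_die: Slim steel die 74 mm tall: a 34 mm round foot 14 mm high, then a 16 mm pin with a pointed end, standing in the tray. Origin: centre of its foot, z up. To be left standing.
Not all that is in view belongs to the job. What is shaped like the anvil but yellow is not meant.

How it is judged:
By the outcome, as a careful person would: the job done as asked, in the order asked, and still so for the second after the job is handed in, while the arm keeps its last pose, push and grip.
It also fails if it takes over 42 s, if anything falls off the work surface, if the arm or the gripper's body presses on something with over 40 N, if the wrist force passes 120 N, or if a joint passes its speed limit or range.

ROBOT

A 7-joint arm with a two-finger parallel gripper is mounted at the origin on the work surface. World frame = base frame: x ahead of the robot, y to its left, z up, the work surface at z = 0. Lengths are in m, angles in rad, forces in N, time in s.
With the tool pointing down it reaches from about 0.4 to 0.85 m from the base axis. Payload 10.4 kg.
Tool frame: the origin (TCP) lies between the finger pads; the fingertips stand 22 mm ahead of it and the grasp point (between the pads) lies 3 mm ahead of it; z points along the fingers, y is the line along which they close (so a half turn about z gives the same grasp; the last joint's range is limited). The gripper opens to 85 mm and grips with 20 to 120 N. Pads are 22 mm wide; open, the fingers measure 114 mm over their backs; the gripper's body (76 mm by 85 mm) begins 54 mm behind the grasp point. The pads swing forward as they close: fully open they stand 13 mm farther back than shut.
Start: joints at [1.278, 0.332, -0.065, 1.46, 0.022, 1.35, -0.088], TCP at [0.167, -0.602, 0.253] pointing down, gripper open.
Joint ranges: [-2.6, 2.6], [-0.5, 2.12], [-1.47, 1.34], [0.16, 2.42], [-1.27, 4.41], [0.06, 2.06], [-2.6, 2.6]. Speed limits (rad/s): [2.22, 2.22, 2.79, 2.79, 3.14, 3.14, 3.14].

INTERFACE

Orientations are given as a unit quaternion [x, y, z, w].
In Python, from workcell import manip, camera, ticket, boxes_of, outline_of gives the robot as it stands.
- The arm moves only by the tool carry_out, never from a script. Its argument "deltas" is a list of rows, each a list of 5 numbers: the shift along the tool's x, y, z as a fraction of full scale, then the turn about the tool's z as a fraction of full scale, then the opening, from -1 (shut) to 1 (fully open), so that 0 is half open. In form: [[tx, ty, tz, spin, gripper], ...]. A call has 1 to 20 rows; each row is the pose to reach, as a shift and turn from the pose commanded when the call began, along the tool's axes at that moment; what a row does not reach only later rows make up. Full scale, the value 1, is 150 mm for a shift and 30 degrees for a turn. A row lasts 1/8 s, in which the tool goes at most 62.5 mm and 10.7 degrees, less where a joint would pass 70% of its speed; a pose out of reach is approached as far as the arm can. A call with a number of a shift or a turn outside -1 to 1 is refused whole. A call with a gripper value outside its range is refused whole. The fingers move at their own pace and stop on an object; "force" is the grip in N (left out, the last holds). Time passes only in rows, so rows that repeat a pose let the fingers close. It gives the time, the measured TCP pose, the force, the opening and the grip force at its end, in the units of the state.
- manip.get_obs(): the state, without advancing time (a new reading comes with each control period).
- camera(name): name is "scene" or "top" or "wrist"; returns a dict with "img" (420x560x3 uint8, red, green, blue), "depth" (420x560 float32, m along the optical axis (not along the pixel's ray), 0 where there is no reading), "vertical_fov" (degrees; the focal length in pixels is half the picture's height over the tangent of half this angle, whatever the lens; pixels are square), "cx", "cy" (the principal point, pixels), "R" (3x3) and "t" (3): a world point X has camera coordinates R X + t. Camera axes: x right, y down, z forward; pixel columns grow to the right and rows downward; lengths in m; the calibration is good to about 2 mm. The wrist camera is an equidistant fisheye: a pixel r from the principal point sees the ray r / f radians off the axis. A picture is of the moment at which its call begins.
- ticket.hand_in(): hands the job in; it is judged then, once.
Trained networks look in a picture, given as the dict that the camera call returned (one of the last four; its "shot" number tells which), for a name from the list of things; names that differ only in an ending like _2 or _b are one class to them, and where a whole thing is asked for, a point or a joint stands for the part that bears it (a point fixed in the world has none). Each returns a list of dicts, best first, with "conf" (0 to 1); they miss things now and then, are a little off and sometimes report something else, mostly with a low value. They report only what shows in the picture. A call takes as long as a camera call. They do not tell look-alikes from the thing itself.
- boxes_of(query, picture): "position" ([x, y, z] in m, in world coordinates, good to about 4 mm: the middle of the surface that is visible of it).
- outline_of(query, picture): "region" (420x560 bool, what is visible of it).
The state is a dict: "clock": time; "joint_pos": joint angles; "joint_velocities": joint speeds; "tau": joint torques, N m; "position": TCP position; "ee_rot": TCP orientation; "ft_force": force on the tool from outside, world axes, zero at the start; "torque": the same for the moment, N m; "grip_width": opening from 0.0 (shut) to 1.0 (fully open); "grasp_force": force on a finger pad.
Only numpy, scipy, OpenCV 4.12 (cv2) and the standard library are available. Lean on these libraries where they do the work, as an engineer would, in place of code of your own. Each camera call takes 0.05 s, during which the arm holds its last target. There are 200 camera calls.

## Working session

There is one attempt and no reset: what is moved stays moved. The work goes in short steps, Python scripts to look and compute and a tool call to move; the robot and the scene stay as the last step left them, time stands still between calls to the robot, and variables do not carry over. Pictures are saved under pics/ and viewed, at most 10 in all, crops included, and the job is handed in when it is done.

Besides the shell and the picture viewer there is one more tool, called after "Call:" as name(argument=value, ...) on one line, values as JSON. carry_out: Moves the arm, as the interface text tells. Its arguments: {"type":"object","properties":{"deltas":{"type":"array","items":{"type":"array","items":{"type":"number"}}},"force":{"type":"number"}},"required":["deltas"]}

```bash
mkdir -p pics; cat > h.py <<'E'
import numpy as np, cv2
from workcell import manip, camera, ticket, boxes_of, outline_of
def cloud(p):
    h,w=p["depth"].shape; f=h/2/np.tan(np.radians(p["vertical_fov"])/2)
    v,u=np.mgrid[:h,:w]; d=p["depth"]
    c=np.stack([(u-p["cx"])/f*d,(v-p["cy"])/f*d,d],-1)
    return (c-p["t"])@p["R"]   # R^T(c-t)
def proj(p,X):
    h=p["depth"].shape[0]; f=h/2/np.tan(np.radians(p["vertical_fov"])/2)
    c=p["R"]@np.array(X)+p["t"]; return c[:2]/c[2]*f+[p["cx"],p["cy"]]
def save(n,im): cv2.imwrite("pics/"+n,im[...,::-1])
E
python3 - <<'E'
from h import *
o=manip.get_obs(); print(o)
s=camera("scene"); t=camera("top")
save("a.png",cv2.resize(np.vstack([s["img"],t["img"]]),None,fx=.71,fy=.71))
for n,p in(("s",s),("t",t)):
  for q in ("anvil","socket","tray","round_die","pin_die"):
    for b in boxes_of(q,p)[:4]: print(n,q,np.round(b["position"],3),round(b["conf"],2),np.round(proj(p,b["position"])))
E
```

```text
{'clock': 0.0, 'joint_pos': array([ 1.27838871,  0.33286197, -0.06468552,  1.46095987,  0.02159074,
        1.34990032, -0.08847809]), 'joint_velocities': array([ 0.00064477, -0.00028191,  0.00020769,  0.0013595 , -0.00153817,
        0.00053684,  0.00032097]), 'tau': array([-1.60676642e-03, -6.25449729e+01,  4.83984605e-02, -3.91603875e+01,
        1.61266036e-02,  9.96963121e-03,  2.66891874e-05]), 'position': array([ 0.16648744, -0.60205173,  0.2525132 ]), 'ee_rot': array([ 9.90912165e-01,  1.34508615e-01, -1.27762088e-04, -7.05769260e-04]), 'ft_force': array([ 1.00412114, -0.13761896,  0.12847386]), 'torque': array([-0.01285558,  0.00077363, -0.00153284]), 'grasp_force': 0.0, 'grip_width': 1.001993040565141}
s anvil [ 0.494 -0.154  0.054] 0.88 [243. 245.]
s anvil [ 0.617 -0.076  0.049] 0.72 [311. 270.]
s anvil [ 0.347 -0.169  0.047] 0.64 [203. 207.]
s tray [ 0.487 -0.256  0.007] 0.6 [199. 280.]
s round_die [ 0.482 -0.239  0.06 ] 0.71 [202. 258.]
s round_die [ 0.487 -0.254  0.008] 0.45 [200. 280.]
s pin_die [ 0.471 -0.319  0.024] 0.65 [165. 284.]
t anvil [ 0.483 -0.145  0.066] 0.92 [341. 211.]
t anvil [ 0.339 -0.159  0.063] 0.86 [351. 286.]
t anvil [ 0.463 -0.315  0.028] 0.69 [424. 221.]
t anvil [ 0.602 -0.065  0.062] 0.55 [297. 153.]
t socket [0.473 0.142 0.059] 0.71 [193. 221.]
t tray [ 0.479 -0.233  0.009] 0.87 [381. 215.]
t tray [0.476 0.144 0.062] 0.28 [192. 220.]
t round_die [ 0.469 -0.231  0.069] 0.53 [386. 216.]
t pin_die [ 0.463 -0.315  0.026] 0.5 [424. 221.]
```

View pics/a.png

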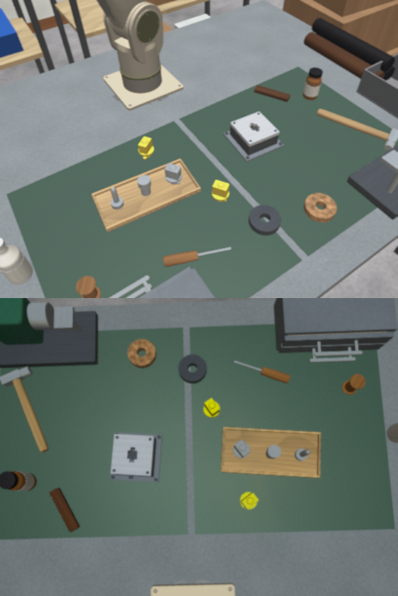

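Candidates (top image): the steel bar-headed die in the tray (341,211), and yellow look-alikes at (297,153) and (351,286). The steel one is the choice; I'll check it in a close crop and measure yaw and socket.

```bash
python3 - <<'E'
from h import *
t=camera("top"); P=cloud(t)
im=t["img"]
save("b.png",np.hstack([cv2.resize(im[185:235,315:365],(400,400),interpolation=2),cv2.resize(im[185:255,155:225],(400,400),interpolation=2)]))
def rect(m,name):
    Q=P[m]; r=cv2.minAreaRect(Q[:,:2].astype(np.float32)*1000); print(name,m.sum(),np.round(r[0],1),np.round(r[1],1),round(r[2],1),"z",np.round(np.median(Q[:,2]),4))
near=lambda c,r: np.hypot(P[...,0]-c[0],P[...,1]-c[1])<r
A=near((.483,-.145),.04)
rect(A&(P[...,2]>.055),"head"); rect(A&(P[...,2]>.025)&(P[...,2]<.045),"collar")
S=near((.473,.142),.09); rect(S&(P[...,2]>.05)&(P[...,2]<.07),"block")
hole=near((.473,.142),.035)&((P[...,2]<.054)|(im.sum(-1)<200)); rect(hole,"hole")
for n in ("keyhole dark",):
    m=near((.473,.142),.035)&(im.sum(-1)<200); rect(m,n)
E
```

```text
head 297 [ 484.3 -145.8] [39.8 26.4] 35.1 z 0.0685
collar 148 [ 483.4 -146.3] [46.4 44.5] 88.8 z 0.0345
block 3062 [471.5 156.5] [111.2 120. ] 85.0 z 0.0605
hole 199 [480.6 161.2] [37.6 31.1] 0.6 z 0.0477
keyhole dark 5 [485.6 165.7] [7.5 4. ] 88.4 z 0.0479
```

View pics/b.png

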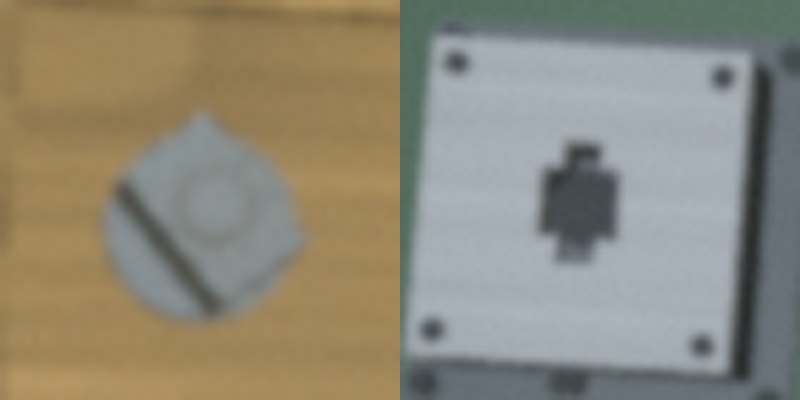

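The crop shows the steel bar head and collar (head centred at top pixel ~(341,211), bar yaw about 35°). The keyhole's slots run image-vertical at ~(192,220), with the screw at the bottom, so block yaw is about -5°. The choice is confirmed, so I'll start moving.

Call:
carry_out(deltas=[[0.4, -0.33, 0, 0, 0.5], [0.7, -0.6, 0, 0, 0.5], [1, -0.83, 0, 0, 0.5], [1, -0.83, 0, 0, 0.5]], force=80)

```text
clock: 1.15
position: [0.2814, -0.4389, 0.2539]
ee_rot: [0.99, 0.138, 0.001, 0.0]
ft_force: [0.1, -0.5, 0.7]
grip_width: 0.747
grasp_force: 0.0
```

Call:
carry_out(deltas=[[0.4, -0.33, 0, 0, 0.5], [0.7, -0.6, 0, 0, 0.5], [1, -0.83, 0, 0, 0.5], [1, -0.83, 0, 0, 0.5]])

```text
clock: 1.65
position: [0.3918, -0.2792, 0.2538]
ee_rot: [0.99, 0.138, 0.001, 0.0]
ft_force: [-0.2, -1.1, 0.6]
grip_width: 0.746
grasp_force: 0.0
```

Call:
carry_out(deltas=[[0.4, -0.3, 0.1, -0.3, 0.5], [0.85, -0.7, 0.35, -0.65, 0.5], [0.85, -0.7, 0.35, -0.65, 0.5], [0.85, -0.7, 0.35, -0.65, 0.5], [0.85, -0.7, 0.35, -0.65, 0.5]])

```text
clock: 2.28
position: [0.4839, -0.1489, 0.2008]
ee_rot: [0.954, 0.3, -0.0, 0.0]
ft_force: [-0.8, -1.2, -0.3]
grip_width: 0.747
grasp_force: 0.0
```

```bash
cat >> h.py <<'E'
from scipy.spatial.transform import Rotation as Ro
def pose():
    o=manip.get_obs(); R=Ro.from_quat(o["ee_rot"]).as_matrix(); return o,R,np.degrees(np.arctan2(R[1,1],R[0,1]))
def wcloud(p):
    h,w=p["depth"].shape; f=h/2/np.tan(np.radians(p["vertical_fov"])/2)
    v,u=np.mgrid[:h,:w]; x=u-p["cx"]; y=v-p["cy"]; r=np.hypot(x,y)+1e-9; th=r/f; k=np.tan(th)/r; d=p["depth"]
    return (np.stack([x*k*d,y*k*d,d],-1)-p["t"])@p["R"]
def move(target,yaw=None):
    o,R,y=pose(); d=R.T@(np.array(target)-o["position"])/.15
    print("delta",np.round(d,3),"spin",None if yaw is None else round(-(((yaw-y)+180)%360-180)/30,3))
E
python3 - <<'E'
from h import *
o,R,y=pose(); print(o["clock"],o["position"],y,o["joint_pos"])
w=camera("wrist"); P=wcloud(w); print(w["vertical_fov"],w["cx"],w["cy"]); save("c.png",w["img"])
c=o["position"]; 
for lo,hi in((.055,.08),(.025,.045)):
    m=(np.hypot(P[...,0]-.484,P[...,1]+.146)<.04)&(P[...,2]>lo)&(P[...,2]<hi)&(w["depth"]>0); Q=P[m]
    if m.sum()>9:
        r=cv2.minAreaRect(Q[:,:2].astype(np.float32)*1000); print(m.sum(),r,np.median(Q[:,2]),np.argwhere(m).mean(0))
E
```

```text
2.275 [ 0.48394916 -0.14890243  0.20077754] -55.13989773325644 [ 0.69690463  0.14758566 -0.52696878  1.8164608   0.08004177  1.19868804
 -0.81687389]
65.70646984690485 278.64975659452205 205.47114821735488
1543 ((483.3302917480469, -145.85394287109375), (40.00855255126953, 25.563886642456055), 35.06229782104492) 0.06844298824266 [198.58068697 276.92417369]
781 ((485.7139587402344, -144.91375732421875), (42.340789794921875, 46.98676300048828), 32.763370513916016) 0.0342404216308133 [183.59411012 277.77208707]
```

View pics/c.png

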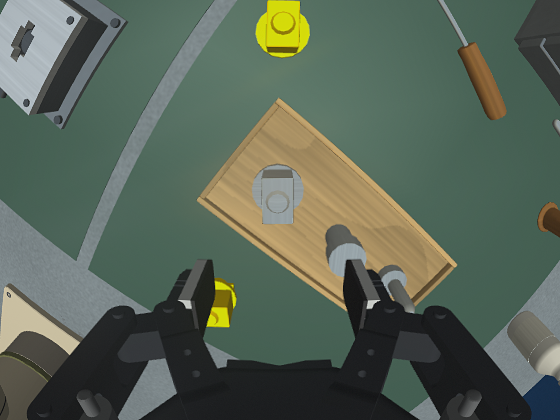

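The wrist view shows the anvil head at (277,199), squared up with the fingers, with the yellow decoys outside the grasp. Centre is (483.4,-145.9) mm and yaw 35°, matching the top camera. Next I descend and grip.

```bash
python3 -c "
from h import *
move([.4835,-.1458,.060],-55)"
```

```text
delta [ 0.011 -0.021  0.94 ] spin -0.006
```

Call:
carry_out(deltas=[[0.01, -0.02, 0.35, 0, 0.5], [0.01, -0.02, 0.7, 0, 0.5], [0.01, -0.02, 0.85, 0, 0.5], [0.01, -0.02, 0.94, 0, 0.5], [0.01, -0.02, 0.94, 0, 0.5], [0.01, -0.02, 0.94, 0, 0.5], [0.01, -0.02, 0.94, 0, -0.6], [0.01, -0.02, 0.94, 0, -0.6], [0.01, -0.02, 0.94, 0, -0.8], [0.01, -0.02, 0.94, 0, -1], [0.01, -0.02, 0.94, 0, -1], [0.01, -0.02, 0.94, 0, -1]], force=80)

```text
clock: 3.82
position: [0.4843, -0.1441, 0.0605]
ee_rot: [0.954, 0.3, 0.0, 0.0]
ft_force: [-0.9, -0.7, 6.2]
grip_width: 0.291
grasp_force: 78.4
```

Call:
carry_out(deltas=[[0, 0, -0.25, 0, -1], [0, 0, -0.55, 0, -1], [0, 0, -0.8, 0, -1], [0.2, -0.3, -0.8, -0.3, -1], [0.4, -0.6, -0.8, -0.6, -1], [0.55, -0.83, -0.8, -1, -1], [0.55, -0.83, -0.8, -1, -1]])

```text
clock: 4.7
position: [0.4796, 0.0089, 0.1799]
ee_rot: [0.841, 0.541, 0.0, -0.0]
ft_force: [0.2, -1.0, -2.3]
grip_width: 0.292
grasp_force: 79.2
```

Call:
carry_out(deltas=[[0, 0, 0, -0.35, -1], [0, 0, 0, -0.7, -1], [0, 0, 0, -1, -1], [0, 0, 0, -1, -1]])

```text
clock: 5.2
position: [0.4799, 0.0045, 0.1796]
ee_rot: [0.677, 0.736, -0.0, -0.0]
ft_force: [0.2, 0.2, -2.3]
grip_width: 0.29
grasp_force: 79.2
```

Call:
carry_out(deltas=[[0, 0, 0, -0.35, -1], [0, 0, 0, -0.7, -1], [0, 0, 0, -1, -1], [0, 0, 0, -1, -1]])

```text
clock: 5.7
position: [0.48, 0.0049, 0.1797]
ee_rot: [0.464, 0.886, -0.0, -0.0]
ft_force: [0.7, -0.6, -2.7]
grip_width: 0.295
grasp_force: 79.2
```

Call:
carry_out(deltas=[[0, 0, 0, -0.35, -1], [0, 0, 0, -0.7, -1], [0, 0, 0, -1, -1], [0, 0, 0, -1, -1]])

```text
clock: 6.2
position: [0.48, 0.0051, 0.1797]
ee_rot: [0.22, 0.975, -0.0, -0.0]
ft_force: [0.3, 0.2, -2.8]
grip_width: 0.295
grasp_force: 79.2
```

```bash
python3 - <<'E'
from h import *
o,R,y=pose(); print(o["clock"],o["position"],y,o["joint_pos"][6])
move([.476,.156,.18],85)
E
```

```text
6.2 [0.48002557 0.00507313 0.17971572] 64.5809515627573 0.9331452623609773
delta [ 0.456  0.897 -0.002] spin -0.681
```

Call:
carry_out(deltas=[[0.1, 0.3, 0, -0.25, -1], [0.15, 0.7, 0, -0.5, -1], [0.14, 1.0, 0, -0.68, -1], [0.14, 1.0, 0, -0.68, -1], [0.14, 1.0, 0, -0.68, -1]])

```text
clock: 6.82
position: [0.5244, 0.1496, 0.1794]
ee_rot: [0.043, 0.999, -0.0, -0.0]
ft_force: [0.1, -1.2, -2.6]
grip_width: 0.287
grasp_force: 79.6
```

```bash
cat > m.py <<'E'
from h import *
def sock(p,P,tag):
    m=(abs(P[...,2]-.06)<.006)&(np.hypot(P[...,0]-.474,P[...,1]-.156)<.085)&(p["depth"]>0)&(p["img"].min(-1)>110)
    m=cv2.morphologyEx(m.astype(np.uint8),cv2.MORPH_OPEN,np.ones((3,3)))
    n,l,s,_=cv2.connectedComponentsWithStats(m); m=l==1+s[1:,4].argmax()
    Q=P[m]; r=cv2.minAreaRect(Q[:,:2].astype(np.float32)*1000); print(tag,m.sum(),np.round(r[0],1),np.round(r[1],1),round(r[2],2),"z",np.median(Q[:,2]))
    # holes inside plate, on the plane z=.06
    cs,hh=cv2.findContours(m.astype(np.uint8),cv2.RETR_CCOMP,cv2.CHAIN_APPROX_NONE)
    C=-p["R"].T@p["t"]
    for c,q in zip(cs,hh[0]):
        if q[3]>=0 and len(c)>20:
            uv=c[:,0]; X=P[uv[:,1],uv[:,0]]; 
            X=C+(X-C)*((.06-C[2])/(X[:,2]-C[2]))[:,None]
            r=cv2.minAreaRect(X[:,:2].astype(np.float32)*1000); print("  hole",len(c),uv.mean(0).round(),np.round(r[0],1),np.round(r[1],1),round(r[2],2))
E
python3 - <<'E'
from m import *
o,R,y=pose(); print(o["clock"],o["position"],y,o["joint_pos"][6])
w=camera("wrist"); save("d.png",w["img"]); P=wcloud(w); sock(w,P,"wrist")
t=camera("top"); sock(t,cloud(t),"top")
E
```

```text
6.825 [0.52439555 0.14960307 0.17938335] 85.04043930696578 0.9014323334181353
wrist 18818 [474.8 155.6] [110.5 110. ] 84.81 z 0.06012778313262175
  hole 31 [220. 203.] [517.  105.5] [8.4 9.5] 38.95
  hole 40 [339. 202.] [524.6 198. ] [ 9.2 10.5] 55.79
  hole 178 [279. 142.] [474.4 155.5] [28.4 42.2] 85.07
  hole 32 [342.  83.] [433.  205.7] [8.3 8.4] 85.92
  hole 32 [216.  83.] [424.7 113.6] [8.6 8.3] 38.29
top 219 [506.3 112.7] [28.9 43.1] 84.93 z 0.06031579908213232
```

View pics/d.png

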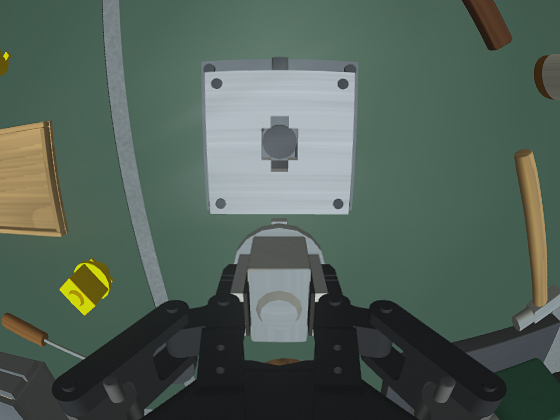

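The picture shows the block unobstructed with the keyhole at (279,142), centre (474.5,155.5) mm and yaw -5.0°. The held anvil at (279,290) is straight in the pads. Next I measure its in-hand offset.

```bash
python3 - <<'E'
from h import *
o,R,y=pose(); w=camera("wrist"); P=wcloud(w); d=w["depth"]
L=(P-o["position"])@R   # tool coords
v,u=np.mgrid[:420,:560]
reg=(d>0)&(u>228)&(u<332)&(v>222)&(v<345)
H,e=np.histogram(L[reg][:,2],np.arange(-.02,.06,.002)); print([(round(a,3),n) for a,n in zip(e,H) if n>60])
top=reg&(L[...,2]<-.003)&(abs(L[...,1])<.0135)
print("head top",top.sum(),cv2.minAreaRect(L[top][:,:2].astype(np.float32)*1000))
face=reg&(abs(L[...,1])<.008)&(L[...,2]>-.003)&(L[...,2]<.015); print("face x",np.percentile(L[face][:,0],[10,50,90]),face.sum())
col=reg&(L[...,2]>.017)&(L[...,2]<.04)&(L[...,0]>.0)
Q=L[col]; print("collar",len(Q),Q.min(0),Q.max(0),np.percentile(Q[:,2],[10,50,90]))
c=Q[np.hypot(Q[:,0],Q[:,1])>.02]; A=np.c_[2*c[:,:2],np.ones(len(c))]
bins={}
for q in Q:
    k=round(q[1]*1000/2); bins[k]=max(bins.get(k,q),q,key=lambda a:a[0])
E_=np.array([b for b in bins.values() if abs(b[1])<.02])
# fit x0 with R=24
from scipy.optimize import least_squares
print("rim fit",least_squares(lambda p:np.hypot(E_[:,0]-p[0],E_[:,1]-p[1])-.024,[0,0],loss="soft_l1",f_scale=.001).x)
E
```

```text
[(np.float64(-0.02), np.int64(101)), (np.float64(-0.018), np.int64(184)), (np.float64(-0.016), np.int64(436)), (np.float64(-0.014), np.int64(416)), (np.float64(-0.012), np.int64(882)), (np.float64(-0.01), np.int64(826)), (np.float64(-0.008), np.int64(2743)), (np.float64(-0.006), np.int64(260)), (np.float64(-0.004), np.int64(238)), (np.float64(-0.002), np.int64(215)), (np.float64(-0.0), np.int64(216)), (np.float64(0.002), np.int64(196)), (np.float64(0.004), np.int64(199)), (np.float64(0.006), np.int64(186)), (np.float64(0.008), np.int64(203)), (np.float64(0.01), np.int64(188)), (np.float64(0.012), np.int64(187)), (np.float64(0.014), np.int64(175)), (np.float64(0.016), np.int64(151)), (np.float64(0.018), np.int64(90)), (np.float64(0.02), np.int64(94)), (np.float64(0.022), np.int64(90)), (np.float64(0.024), np.int64(214)), (np.float64(0.026), np.int64(628)), (np.float64(0.028), np.int64(109)), (np.float64(0.03), np.int64(122))]
head top 5417 ((-2.156789779663086, -0.0051059722900390625), (41.02330017089844, 26.996013641357422), 0.026779601350426674)
face x [0.01704805 0.01744609 0.01784244] 667
collar 1443 [ 0.00098992 -0.02177468  0.01700487] [0.02207746 0.02428838 0.03347527] [0.01967101 0.02637194 0.02999836]
rim fit [-0.00233423  0.0014322 ]
```

```bash
python3 -c "
from h import *
move([.4723,.1557,.120],85)"
```

```text
delta [0.351 0.017 0.398] spin 0.004
```

Call:
carry_out(deltas=[[0.15, 0.01, 0, 0, -1], [0.3, 0.017, 0.1, 0, -1], [0.35, 0.017, 0.25, 0, -1], [0.35, 0.017, 0.4, 0, -1], [0.35, 0.017, 0.4, 0, -1], [0.35, 0.017, 0.4, 0, -1]], force=110)

```text
clock: 7.72
position: [0.4729, 0.1567, 0.1207]
ee_rot: [0.041, 0.999, 0.0, 0.001]
ft_force: [0.2, 1.2, -2.5]
grip_width: 0.282
grasp_force: 110.1
```

```bash
python3 -c "
from h import *
o,R,y=pose();print(o['position'],y,o['ft_force'])
move([.4723,.1557,.108],85)"
```

```text
[0.47293811 0.15672232 0.12070042] 85.28010504805444 [ 0.2133048   1.17392156 -2.49298794]
delta [ 0.004 -0.007  0.085] spin 0.009
```

Call:
carry_out(deltas=[[0.004, -0.007, 0, 0.01, -1], [0.004, -0.007, 0.03, 0.01, -1], [0.004, -0.007, 0.06, 0.01, -1], [0.004, -0.007, 0.09, 0.01, -1], [0.004, -0.007, 0.1, 0.01, -1], [0.004, -0.007, 0.1, 0.01, -1]])

```text
clock: 8.48
position: [0.4716, 0.1559, 0.1046]
ee_rot: [0.043, 0.999, -0.0, -0.0]
ft_force: [-0.2, -0.4, -2.5]
grip_width: 0.283
grasp_force: 110.1
```

```bash
python3 -c "
from h import *
o,R,y=pose();print(o['position'],y,o['ft_force'])
move([.4723,.1557,.0925],85)"
```

```text
[0.47162258 0.15592706 0.10462212] 85.06171124193078 [-0.16565788 -0.42568987 -2.52617458]
delta [-0.005 -0.001  0.081] spin 0.002
```

It went in freely, about 10 mm with no contact force. Next I push against the spring.

Call:
carry_out(deltas=[[-0.003, 0, 0.03, 0, -1], [-0.003, 0, 0.05, 0, -1], [-0.003, 0, 0.07, 0, -1], [-0.003, 0, 0.08, 0, -1], [-0.003, 0, 0.085, 0, -1], [-0.003, 0, 0.085, 0, -1], [-0.003, 0, 0.085, 0, -1]])

```text
clock: 9.35
position: [0.4724, 0.156, 0.0927]
ee_rot: [0.043, 0.999, -0.0, 0.0]
ft_force: [-4.3, -2.3, 12.6]
grip_width: 0.29
grasp_force: 112.7
```

```bash
python3 -c "
from h import *
o,R,y=pose();print(o['position'],y,o['ft_force'])"
```

```text
[0.47237661 0.15595752 0.09272588] 85.05741018365083 [-4.34370138 -2.28868872 12.60784475]
```

Call:
carry_out(deltas=[[0, 0, 0.01, 0, -1], [0, 0, 0.015, 0, -1], [0, 0, 0.015, 0, -1]])

```text
clock: 9.72
position: [0.4724, 0.156, 0.0925]
ee_rot: [0.043, 0.999, -0.001, 0.0]
ft_force: [-18.9, -9.0, 44.8]
grip_width: 0.287
grasp_force: 117.2
```

```bash
python3 -c "
from h import *
o,R,y=pose();print(o['position'],y,o['ft_force'])
move([.4747,.1577,o['position'][2]],-8)"
```

```text
[0.4723936  0.1560424  0.09252357] 85.06032493528954 [-18.92106781  -9.04952507  44.75824151]
delta [-0.014  0.012 -0.   ] spin 3.102
```

Call:
carry_out(deltas=[[0, 0, -0.008, 0, -1], [0, 0.003, -0.008, 0.35, -1], [-0.001, 0.005, -0.008, 0.7, -1], [-0.002, 0.007, -0.008, 1, -1], [-0.002, 0.007, -0.008, 1, -1], [-0.002, 0.007, -0.008, 1, -1]])

```text
clock: 10.48
position: [0.4743, 0.1572, 0.0927]
ee_rot: [0.3, 0.954, 0.001, 0.002]
ft_force: [-1.2, -2.5, 15.7]
grip_width: 0.284
grasp_force: 112.8
```

```bash
python3 -c "
from h import *
o,R,y=pose();print(o['position'],y,o['ft_force'],o['torque'],o['grip_width'])
move([.4747,.1577,o['position'][2]],-8)"
```

```text
[0.47429027 0.1572181  0.09266306] 55.02805381805791 [-1.21604456 -2.46019834 15.65002894] [-0.73880576  0.42964874 -0.17649798] 0.2844472390929322
delta [-0.     0.004  0.   ] spin 2.101
```

Call:
carry_out(deltas=[[0, 0, 0.002, 0.35, -1], [0.001, 0.001, 0.002, 0.7, -1], [0.001, 0.002, 0.002, 1, -1], [0.001, 0.002, 0.002, 1, -1], [0.001, 0.002, 0.002, 1, -1]])

```text
clock: 11.1
position: [0.475, 0.1578, 0.0927]
ee_rot: [0.537, 0.844, 0.002, 0.002]
ft_force: [0.1, -1.8, 13.9]
grip_width: 0.284
grasp_force: 112.7
```

```bash
python3 -c "
from h import *
o,R,y=pose();print(o['position'],y,o['ft_force'],o['torque'],o['grip_width'])
move([.4747,.1577,o['position'][2]],-8)"
```

```text
[0.47502577 0.15783289 0.0927293 ] 25.0441293343903 [ 0.11647962 -1.76912168 13.9178302 ] [-0.53140526 -0.1028319  -0.0734016 ] 0.2844887422612093
delta [ 0.    -0.002 -0.   ] spin 1.101
```

Call:
carry_out(deltas=[[0, 0, 0.004, 0.35, -1], [0, 0, 0.004, 0.7, -1], [0, -0.001, 0.004, 1, -1], [0, -0.001, 0.004, 1, -1], [0, -0.001, 0.004, 1, -1]])

```text
clock: 11.72
position: [0.4756, 0.1576, 0.0927]
ee_rot: [0.737, 0.676, 0.003, 0.002]
ft_force: [1.4, -2.6, 19.3]
grip_width: 0.287
grasp_force: 113.3
```

Call:
carry_out(deltas=[[0, 0, 0.003, 0.1, -1], [0, 0, 0.003, 0.13, -1], [0, 0, 0.003, 0.13, -1], [0, 0, 0.003, 0.13, -1]])

```text
clock: 12.22
position: [0.4758, 0.1575, 0.0927]
ee_rot: [0.76, 0.65, 0.003, 0.002]
ft_force: [1.0, -4.9, 23.2]
grip_width: 0.286
grasp_force: 114.3
```

```bash
python3 - <<'E'
from h import *
o,R,y=pose();print(o['clock'],o['position'],y,o['ft_force'],o['torque'],o['grip_width'])
w=camera("wrist"); s=camera("scene"); t=camera("top")
P=wcloud(w); L=(P-o["position"])@R; v,u=np.mgrid[:420,:560]
top=(w["depth"]>0)&(u>228)&(u<332)&(v>222)&(v<345)&(L[...,2]<-.003)&(abs(L[...,1])<.0135)
print(cv2.minAreaRect(L[top][:,:2].astype(np.float32)*1000),np.median(L[top][:,2]))
a=cv2.resize(s["img"][100:340,120:440],(420,315)); save("e.png",np.hstack([cv2.resize(w["img"],(420,315)),a])[:, :800])
E
```

```text
12.225 [0.47580732 0.15750539 0.0926816 ] -8.87133364592335 [ 1.04710809 -4.93888204 23.18087247] [-0.98296627  0.19396907  0.11704005] 0.2862960620686871
((-1.0811767578125, 0.015067100524902344), (26.998384475708008, 41.439979553222656), 89.95789337158203) -0.008036254152528503
```

View pics/e.png

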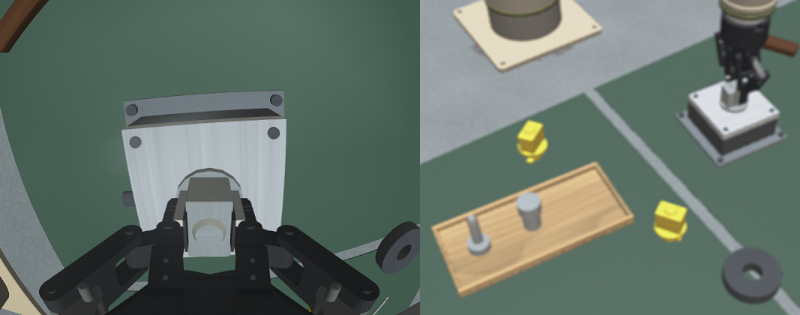

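The picture shows the collar down on the plate with the bar turned about 94° from the slot direction, and the other two dies still standing in the tray. The net push is about 25 N, stiff against the plate, so I'm handing in.

```bash
python3 -c "
from h import *
print(ticket.hand_in())"
```

```text
the job is handed in; nothing more can be done
None
```

The job is handed in at about 12 s on the clock: the anvil is pressed flush with the block (about 25 N down), turned about 94° clockwise, and still gripped; the other two dies are standing in the tray. The hand-in call did not return a verdict.

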